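Size a reground wafer-cutter tube on the hole gauge

TASK

The cutter tube standing alone in the single wooden block is back from the grinder: find its size on the steel hole gauge. Starting at the largest hole and working down, push it upright into the holes with a light hand, never forcing the ground edge, until a hole refuses it, then lower it, without dropping it, into the smallest hole that takes it and leave it hanging there with its collar flat on the plate. Leave the two tubes in the rack, the jar and the wrench where they are.

Things in the scene. Friction and masses are not known exactly. Their poses are not given: they have to be found in the camera images.
- tube_a: loose steel wafer-cutter tube, upright, 104 mm, 0.24 kg; one of three alike but for the tube's outer diameter, 24, 27 or 30 mm, which has which unknown. Origin: centre of its lower end (the edge, bevelled outside 1.3 mm wide, 2.5 mm high); z up its axis. Tube 0-58 mm, dark collar 40 mm diameter 58-66 mm, round shank 22 mm diameter 66-104 mm to grip from above. Any one of the three starts in the single block, the others in the rack
- tube_b: loose steel wafer-cutter tube, upright, 104 mm, 0.24 kg; one of three alike but for the tube's outer diameter, 24, 27 or 30 mm, which has which unknown. Origin: centre of its lower end (the edge, bevelled outside 1.3 mm wide, 2.5 mm high); z up its axis. Tube 0-58 mm, dark collar 40 mm diameter 58-66 mm, round shank 22 mm diameter 66-104 mm to grip from above. Any one of the three starts in the single block, the others in the rack
- tube_c: loose steel wafer-cutter tube, upright, 104 mm, 0.24 kg; one of three alike but for the tube's outer diameter, 24, 27 or 30 mm, which has which unknown. Origin: centre of its lower end (the edge, bevelled outside 1.3 mm wide, 2.5 mm high); z up its axis. Tube 0-58 mm, dark collar 40 mm diameter 58-66 mm, round shank 22 mm diameter 66-104 mm to grip from above. Any one of the three starts in the single block, the others in the rack
- gauge: the steel hole gauge: a flat plate 62 mm (its x) by 186 mm (its y) by 10 mm, top face 82 mm above the bench, on two end legs 8 mm thick with open space beneath, fixed to the bench. Origin on the bench under the plate's centre; z up. Its four holes lie in a row along its y axis, 42 mm apart, at y = -63 (largest), -21, +21 and +63 mm (smallest), x = 0
- gauge_hole0 (a point): centre of the mouth of the gauge's largest hole, 31 mm diameter, through the 10 mm plate, on the plate's top face, 82 mm above the bench; z up. It takes a tube 1 mm smaller or less with hardly any force; a tube 2 mm bigger or more goes in about 3 mm at most (its bevel) and stops hard
- gauge_hole1 (a point): centre of the mouth of the gauge's second largest hole, 28 mm diameter, through the 10 mm plate, on the plate's top face, 82 mm above the bench; z up. It takes a tube 1 mm smaller or less with hardly any force; a tube 2 mm bigger or more goes in about 3 mm at most (its bevel) and stops hard
- gauge_hole2 (a point): centre of the mouth of the gauge's third largest hole, 25 mm diameter, through the 10 mm plate, on the plate's top face, 82 mm above the bench; z up. It takes a tube 1 mm smaller or less with hardly any force; a tube 2 mm bigger or more goes in about 3 mm at most (its bevel) and stops hard
- gauge_hole3 (a point): centre of the mouth of the gauge's smallest hole, 22 mm diameter, through the 10 mm plate, on the plate's top face, 82 mm above the bench; z up. It takes a tube 1 mm smaller or less with hardly any force; a tube 2 mm bigger or more goes in about 3 mm at most (its bevel) and stops hard. It refuses all three tubes
- block_hole0 (a point): centre of the mouth of the pocket in the single wooden block (64 x 64 mm, 40 mm high, fixed to the bench), at the height of its top face, z up. The pocket is 34 mm in diameter and 30 mm deep, so a tube stands in it a few mm loose, its lower end 10 mm above the bench
- rack_hole0 (a point): centre of the mouth of one of the two pockets (34 mm diameter, 30 mm deep, 68 mm apart) in the wooden rack (64 x 136 mm, 40 mm high, fixed to the bench) where the other two tubes stand
- rack_hole1 (a point): centre of the mouth of one of the two pockets (34 mm diameter, 30 mm deep, 68 mm apart) in the wooden rack (64 x 136 mm, 40 mm high, fixed to the bench) where the other two tubes stand
- jar: bystander: amber glass jar with a metal lid, 60 mm diameter, 85 mm high, loose on the bench. Origin: centre of its underside
- wrench: bystander: steel wrench 160 mm long lying on the bench, loose. Origin: on the bench under its middle, x along it
Not all that is in view belongs to the job. Leave any yellow look-alike of the tube_a alone.

How it is judged:
On the way, in this order (a step that is already met when the one before it is completed fails the run):
1. the tube is pushed into the largest hole, through the plate's thickness at least 8 mm deep (((horizontal distance between tube_a and gauge_hole0 below 0.006 m and z of tube_a in the frame of gauge_hole0 below -0.008 m) or (horizontal distance between tube_b and gauge_hole0 below 0.006 m and z of tube_b in the frame of gauge_hole0 below -0.008 m) or (horizontal distance between tube_c and gauge_hole0 below 0.006 m and z of tube_c in the frame of gauge_hole0 below -0.008 m))), for 0.04 s.
2. the tube is tried in the next hole smaller than the smallest that takes it, and refused: its lower end, within 4 mm of that hole's axis, presses on the plate with at least 1 N (((horizontal distance between tube_a and gauge_hole3 below 0.004 m and contact force between tube_a and gauge above 1 N) or (horizontal distance between tube_b and gauge_hole2 below 0.004 m and contact force between tube_b and gauge above 1 N) or (horizontal distance between tube_c and gauge_hole1 below 0.004 m and contact force between tube_c and gauge above 1 N))), for 0.04 s.
At the end, for the whole second after the job is handed in: the tube that stood in the single block hangs in the smallest gauge hole that takes it (the hole 1 mm larger than the tube): its axis within 3 mm of the hole's, collar on the plate to within 2.5 mm, upright to 0.06 rad, at rest and released; the other two tubes stand upright in the rack's pockets (((horizontal distance between tube_a and gauge_hole2 below 0.003 m and z of tube_a in the frame of gauge_hole2 below -0.0555 m and angle between tube_a's own z axis and vertical below 0.06 rad and linear speed of tube_a below 0.01 m/s and (horizontal distance between tube_b and rack_hole0 below 0.01 m or horizontal distance between tube_b and rack_hole1 below 0.01 m) and height (world z) of each of tube_b, tube_c below 0.016 m and angle between each of tube_b, tube_c's own z axis and vertical below 0.1 rad and (horizontal distance between tube_c and rack_hole0 below 0.01 m or horizontal distance between tube_c and rack_hole1 below 0.01 m)) or (horizontal distance between tube_b and gauge_hole1 below 0.003 m and z of tube_b in the frame of gauge_hole1 below -0.0555 m and angle between tube_b's own z axis and vertical below 0.06 rad and linear speed of tube_b below 0.01 m/s and (horizontal distance between tube_a and rack_hole0 below 0.01 m or horizontal distance between tube_a and rack_hole1 below 0.01 m) and height (world z) of each of tube_a, tube_c below 0.016 m and angle between each of tube_a, tube_c's own z axis and vertical below 0.1 rad and (horizontal distance between tube_c and rack_hole0 below 0.01 m or horizontal distance between tube_c and rack_hole1 below 0.01 m)) or (horizontal distance between tube_c and gauge_hole0 below 0.003 m and z of tube_c in the frame of gauge_hole0 below -0.0555 m and angle between tube_c's own z axis and vertical below 0.06 rad and linear speed of tube_c below 0.01 m/s and (horizontal distance between tube_a and rack_hole0 below 0.01 m or horizontal distance between tube_a and rack_hole1 below 0.01 m) and height (world z) of each of tube_a, tube_b below 0.016 m and angle between each of tube_a, tube_b's own z axis and vertical below 0.1 rad and (horizontal distance between tube_b and rack_hole0 below 0.01 m or horizontal distance between tube_b and rack_hole1 below 0.01 m)))); the robot touches nothing.
It fails at once if a tube's ground edge is forced: it presses on the gauge with more than 40 N in all (a push of about 20 N, which wedges the bevel) while its lower end is not yet 10 mm deep in a hole ((contact force between tube_a and gauge above 40 N and height (world z) of tube_a above 0.072 m) or (contact force between tube_b and gauge above 40 N and height (world z) of tube_b above 0.072 m) or (contact force between tube_c and gauge above 40 N and height (world z) of tube_c above 0.072 m)).
It fails at once if the tube is dropped into the gauge: it moves faster than 0.5 m/s with its lower end in a hole ((linear speed of tube_a above 0.5 m/s and height (world z) of tube_a below 0.072 m and horizontal distance between tube_a and gauge below 0.07 m) or (linear speed of tube_b above 0.5 m/s and height (world z) of tube_b below 0.072 m and horizontal distance between tube_b and gauge below 0.07 m) or (linear speed of tube_c above 0.5 m/s and height (world z) of tube_c below 0.072 m and horizontal distance between tube_c and gauge below 0.07 m)).
It fails at once if a tube is tipped by more than 0.5 rad or dropped on its side (angle between any of tube_a, tube_b, tube_c's own z axis and vertical above 0.5 rad).
It fails at once if the jar or the wrench is moved by more than 20 mm (distance of any of jar, wrench from where it was at the start of the episode above 0.02 m).
It also fails if it takes over 72 s, if anything falls off the work surface, if the arm or the gripper's body presses on something with over 40 N, if the wrist force passes 120 N, or if a joint passes its speed limit or range.

ROBOT

A 7-joint arm with a two-finger parallel gripper is mounted at the origin on the work surface. World frame = base frame: x ahead of the robot, y to its left, z up, the work surface at z = 0. Lengths are in m, angles in rad, forces in N, time in s.
With the tool pointing down it reaches from about 0.4 to 0.875 m from the base axis. Payload 6.5 kg.
Tool frame: the origin (TCP) lies between the finger pads; the fingertips stand 25 mm ahead of it and the grasp point (between the pads) lies 6 mm ahead of it; z points along the fingers, y is the direction in which the jaws open and shut (so a half turn about z gives the same grasp; the last joint's range is limited). The gripper opens to 85 mm and grips with 20 to 120 N. Pads are 22 mm wide; open, the fingers measure 114 mm over their backs; the gripper's body (76 mm by 85 mm) begins 54 mm behind the grasp point. The pads swing forward as they close: fully open they stand 13 mm farther back than shut.
Start: joints at [1.051, 0.536, -0.004, 1.538, 0.003, 1.067, -0.071], TCP at [0.285, -0.584, 0.256] pointing down, gripper open.
Joint ranges: [-2.7, 2.7], [-0.37, 2.16], [-1.27, 1.26], [0.24, 2.4], [-1.31, 4.45], [0.19, 1.91], [-2.76, 2.76]. Speed limits (rad/s): [2.39, 2.39, 3.14, 3.14, 3.14, 3.14, 3.14].

INTERFACE

Orientations are given as a unit quaternion [x, y, z, w].
In Python, from plant import get_state, imaging, ctrl gives the robot as it stands.
- The arm moves only by the shell command python3 -m crank 'ROWS' [FORCE]. ROWS is a JSON object of lists of equal length, an entry for each row: "offset": the shift along the tool's x, y, z in m, a list of three; "twist": the turn about the tool's z in degrees; "grip": the finger opening in m, from 0 to 0.0854. A call has 1 to 20 rows; each row shifts and turns the commanded pose from where the row before left it, along the tool's axes as they then stand; what a row does not reach is not made up. A row lasts 1/10 s, in which the tool goes at most 50 mm and 8.59 degrees, less where a joint would pass 70% of its speed; a pose out of reach is approached as far as the arm can. A call with a gripper value outside its range is refused whole. The fingers move at their own pace and stop on an object; FORCE is the grip in N (left out, the last holds). Time passes only in rows, so rows that do not move let the fingers close. It gives the time, the measured TCP pose, the force and the opening at its end, in the units of the state.
- get_state(): the state, without advancing time (a new reading comes with each control period).
- imaging.capture(name): name is "side" or "top" or "wrist"; returns the picture (480x640x3 uint8, red, green, blue); there is no depth.
- imaging.camera_info(name): a dict with "camera_matrix" (3x3 intrinsics, pixels), "k1" (the pictures are not rectified: a ray, as slopes to the right and down, at radius r is drawn at 1 + k1 r^2 times it, then the intrinsics apply), "R" (3x3) and "t" (3): a world point X has camera coordinates R X + t. Camera axes: x right, y down, z forward; pixel columns grow to the right and rows downward; lengths in m; the calibration is good to about 2 mm. A picture is of the moment at which its call begins: read the wrist's pose just before it. camera_info takes no time and is no camera call; for the wrist camera it gives the pose at the moment of the call.
- ctrl.finish_job(): hands the job in, once; it reports no verdict.
Trained networks look in the newest picture that a camera, given by its name, has taken for a name from the list of things; names that differ only in an ending like _2 or _b are one class to them, and where a whole thing is asked for, a point or a joint stands for the part that bears it (a point fixed in the world has none). Each returns a list of dicts, best first, with "score" (0 to 1); they miss things now and then, are a little off and sometimes report something else, mostly with a low value. They report only what shows in the picture. A call takes as long as a camera call. They do not tell look-alikes from the thing itself.
- imaging.spot_in(camera, label): "xyz" ([x, y, z] in m, in the coordinates of the camera as it stood for that picture, good to about 4 mm: the middle of the surface that is visible of it).
- imaging.tip_of(camera, label): "xyz" ([x, y, z] in m, in the coordinates of the camera as it stood for that picture, good to about 4 mm: a listed point, or the origin of a listed thing).
The state is a dict: "clock": time; "q": joint angles; "joint_vel": joint speeds; "joint_efforts": joint torques, N m; "tool_pos": TCP position; "tcp_rot": TCP orientation; "contact_force": force on the tool from outside, world axes, zero at the start; "moment": the same for the moment, N m; "gripper_width": finger opening in m.
Only numpy, scipy, OpenCV 4.12 (cv2) and the standard library are available. Lean on these libraries where they do the work, as an engineer would, in place of code of your own. Each camera call takes 0.05 s, during which the arm holds its last target. There are 200 camera calls.

## Working session

There is one attempt and no reset: what is moved stays moved. The work goes in short steps, Python scripts to look and compute and a shell command to move; the robot and the scene stay as the last step left them, time stands still between calls to the robot, and variables do not carry over. Pictures are saved under pics/ and viewed, about 8 in all and at most 12, crops included, and the job is handed in when it is done.

```bash
mkdir -p pics; ls; cat > h.py <<'E'
import numpy as np, cv2
from plant import get_state, imaging, ctrl
def cap(n,f=None):
    ci=imaging.camera_info(n); im=imaging.capture(n)
    if f: cv2.imwrite('pics/'+f,cv2.cvtColor(im,cv2.COLOR_RGB2BGR))
    return im,ci
def w(ci,p): return np.array(ci["R"]).T@(np.array(p)-np.array(ci["t"]))
def proj(ci,X):
    c=np.array(ci["R"])@np.array(X)+np.array(ci["t"]); s=c[:2]/c[2]; s=s*(1+ci["k1"]*(s@s))
    K=np.array(ci["camera_matrix"]); return K[:2,:2]@s+K[:2,2]
def ray(ci,u,v,z):
    K=np.array(ci["camera_matrix"]); d=np.linalg.solve(K[:2,:2],np.array([u,v])-K[:2,2]); s=d.copy()
    for _ in range(20): s=d/(1+ci["k1"]*(s@s))
    R=np.array(ci["R"]); o=-R.T@np.array(ci["t"]); r=R.T@np.array([s[0],s[1],1]); return o+r*(z-o[2])/r[2]
def find(n,ci,labs,k=4):
    for l in labs:
        for d in imaging.tip_of(n,l)[:k]:
            X=w(ci,d["xyz"]); print(n,l,round(d["score"],2),X.round(4),proj(ci,X).round(0))
E
python3 - <<'E'
from h import *
print(get_state())
a,ci=cap('top','top1.png'); find('top',ci,['tube_a','gauge','gauge_hole0','gauge_hole1','gauge_hole2','gauge_hole3','block_hole0','rack_hole0','jar','wrench'])
b,cj=cap('side','side1.png'); find('side',cj,['tube_a','gauge_hole0','gauge_hole3','block_hole0'])
cv2.imwrite('pics/both.png',cv2.cvtColor(cv2.resize(np.vstack([a,b]),(450,675))[:600] if 0 else a,cv2.COLOR_RGB2BGR))
E
```

```text
pics
{'clock': 0.0, 'q': array([ 1.05082706,  0.5372059 , -0.00445385,  1.53889399,  0.00261504,
        1.06726718, -0.07117274]), 'joint_vel': array([ 5.34858825e-04, -1.37396899e-03,  3.68372151e-04, -1.03042693e-03,
       -8.69934045e-06, -8.83598580e-04, -1.62722922e-03]), 'joint_efforts': array([ 8.87238571e-05, -5.83407319e+01,  1.04862805e+00, -2.59098440e+01,
        1.23310796e-02,  9.59622179e-03, -1.03633590e-05]), 'tool_pos': array([ 0.2846616 , -0.58369094,  0.25537902]), 'tcp_rot': array([ 9.74358067e-01,  2.25001278e-01, -2.64063290e-04, -8.43975444e-04]), 'contact_force': array([0.27261027, 0.12406808, 0.04505257]), 'moment': array([-0.02545255,  0.00155899,  0.02012192]), 'gripper_width': 0.08556267699573111}
top tube_a 0.89 [ 7.748e-01 -9.860e-02 -6.000e-04] [327. 161.]
top tube_a 0.86 [ 0.6996 -0.189   0.0085] [372. 193.]
top tube_a 0.77 [ 0.5445 -0.1748  0.0067] [368. 269.]
top tube_a 0.64 [ 0.7073 -0.2596  0.0074] [406. 189.]
top gauge 0.81 [ 0.5551  0.1568 -0.0016] [205. 269.]
top gauge 0.34 [ 0.7037 -0.191   0.0102] [373. 191.]
top gauge_hole0 0.82 [0.5525 0.
[... 1245 characters left out ...]
78] [280. 241.]
side tube_a 0.8 [ 0.7097 -0.2558  0.0035] [283. 225.]
side tube_a 0.71 [ 0.542  -0.1717  0.0039] [351. 253.]
side gauge_hole0 0.91 [0.5592 0.1745 0.0793] [326. 352.]
side gauge_hole0 0.76 [0.5763 0.2104 0.0816] [312. 368.]
side gauge_hole0 0.73 [0.5431 0.1335 0.0804] [338. 333.]
side gauge_hole0 0.63 [0.5292 0.094  0.083 ] [349. 315.]
side gauge_hole3 0.91 [0.5592 0.1745 0.0793] [326. 352.]
side gauge_hole3 0.76 [0.5763 0.2104 0.0816] [312. 368.]
side gauge_hole3 0.73 [0.5431 0.1335 0.0804] [338. 333.]
side gauge_hole3 0.63 [0.5292 0.094  0.083 ] [349. 315.]
side block_hole0 0.91 [ 0.5401 -0.1787  0.0385] [353. 238.]
side block_hole0 0.56 [ 0.6969 -0.1912  0.0368] [283. 230.]
```

View pics/top1.png

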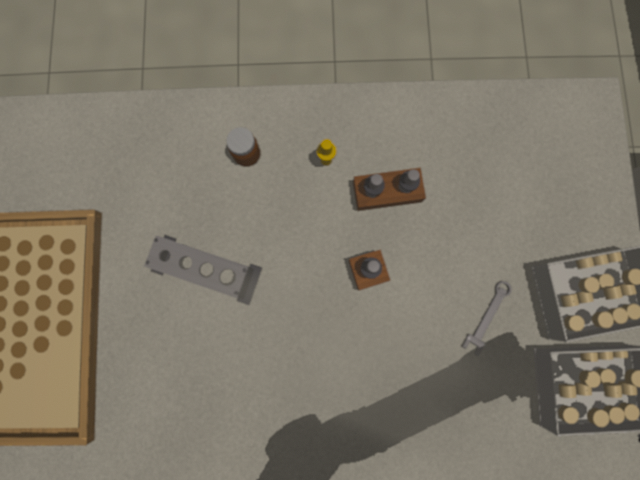

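View pics/side1.png

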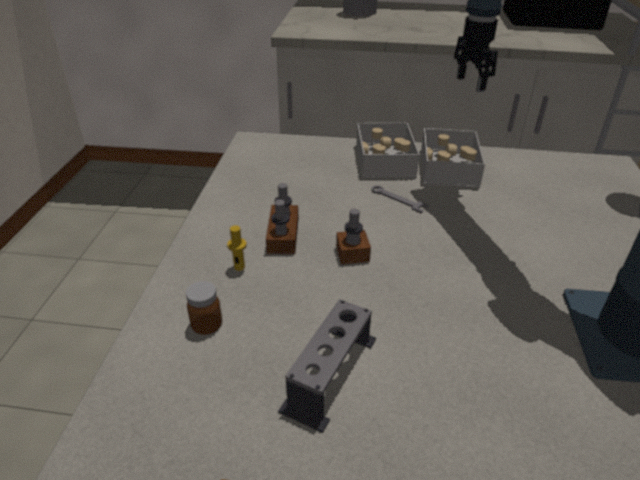

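The tube in the single block is at top (371,269) / side (353,235). The yellow look-alike at top (326,150) and the two rack tubes at (373,185) and (410,180) don't fit the description. The gauge's largest hole is the end nearest the block, at top (228,275). I'll move above the tube and confirm with the wrist camera.

```bash
python3 -m crank '{"offset":[[0.034,-0.021,0],[0.034,-0.021,0],[0.034,-0.021,0],[0.034,-0.021,0],[0.034,-0.021,0],[0.034,-0.021,0],[0.034,-0.021,0],[0.034,-0.021,0],[0.034,-0.021,0],[0.034,-0.021,0],[0.034,-0.021,0],[0.034,-0.021,0],[0,0,0],[0,0,0],[0,0,0],[0,0,0],[0,0,0],[0,0,0],[0,0,0],[0,0,0]],"twist":[0,0,0,0,0,0,0,0,0,0,0,0,-7.2,-7.2,-7.2,-7.2,-7.2,-7.2,0,0],"grip":[0.085,0.085,0.085,0.085,0.085,0.085,0.085,0.085,0.085,0.085,0.085,0.085,0.085,0.085,0.085,0.085,0.085,0.085,0.085,0.085]}' 40
python3 - <<'E'
from h import *
a,ci=cap('wrist','w1.png'); print(get_state()['q']); find('wrist',ci,['tube_a','block_hole0','gauge_hole0'])
print(proj(ci,[.542,-.173,.114]), np.array(ci["R"]).round(3), w(ci,[0,0,0]))
E
```

```text
clock: 2.8
tool_pos: [0.5411, -0.179, 0.2563]
tcp_rot: [0.824, 0.566, 0.0, -0.0]
contact_force: [-0.1, 0.7, 0.4]
gripper_width: 0.0853
[ 0.47683728  0.41960727 -0.3082954   1.74145236  0.14716531  1.00309023
 -0.25185982]
wrist tube_a 0.97 [ 0.7735 -0.0983  0.0028] [527.  26.]
wrist tube_a 0.94 [ 0.7016 -0.1892  0.0126] [479. 152.]
wrist tube_a 0.88 [ 0.7038 -0.2587  0.0109] [497. 216.]
wrist tube_a 0.74 [ 0.5443 -0.1749  0.0153] [320. 196.]
[317.08039919 222.51554316] [[ 0.934 -0.359  0.001]
 [-0.341 -0.888  0.309]
 [-0.11  -0.289 -0.951]] [ 0.56937721 -0.10497053  0.37527029]
```

View pics/w1.png

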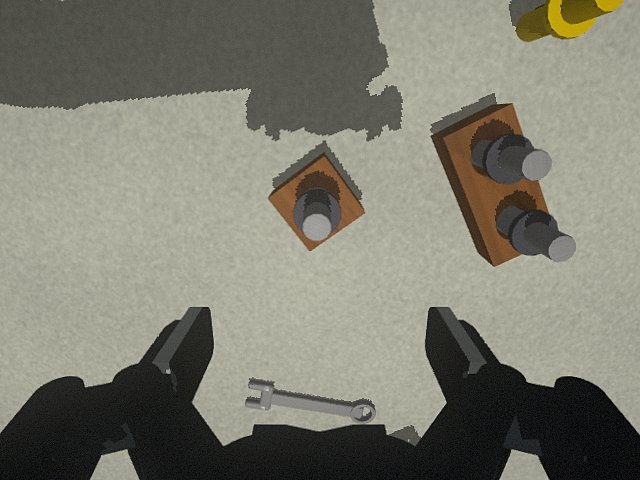

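This shows the dark steel tube alone in the single block (shank top at (317,227)), with the rack pair to its right, and the yellow one far upper right. It confirms which tube is meant.

```bash
python3 - <<'E'
from h import *
s=get_state(); ci=imaging.camera_info('wrist')
g=cv2.cvtColor(imaging.capture('wrist'),cv2.COLOR_RGB2GRAY)[205:245,295:340]
m=(g>135).astype(np.uint8); n,l,st,c=cv2.connectedComponentsWithStats(m); i=1+st[1:,4].argmax(); print(st[i],c[i]+[295,205])
X=ray(ci,*(c[i]+[295,205]),.114); print(X)
from scipy.spatial.transform import Rotation as R
Rm=R.from_quat(s['tcp_rot']).as_matrix(); print(s['tool_pos'],Rm.T@(X-s['tool_pos']))
print('camera in tool',Rm.T@(w(ci,[0,0,0])-s['tool_pos']))
E
```

```text
[  8   9  28  27 586] [316.5        227.13481229]
[ 0.54037949 -0.17596501  0.114     ]
[ 0.54116261 -0.17883306  0.25629908] [ 0.00242475 -0.001755    0.14229866]
camera in tool [ 0.07923622 -0.00014734 -0.11896681]
```

```bash
python3 -m crank '{"offset":[[0.0024,-0.0018,0],[0,0,0.02],[0,0,0.025],[0,0,0.025],[0,0,0.025],[0,0,0.025],[0,0,0.02],[0,0,0.008],[0,0,0],[0,0,0],[0,0,0],[0,0,0],[0,0,0],[0,0,0],[0,0,0],[0,0,0],[0,0,0]],"twist":[0,0,0,0,0,0,0,0,0,0,0,0,0,0,0,0,0],"grip":[0.085,0.085,0.085,0.085,0.085,0.085,0.085,0.085,0.085,0.01,0.01,0.01,0.01,0.01,0.01,0.01,0.01]}' 60
```

```text
clock: 4.75
tool_pos: [0.5406, -0.1761, 0.109]
tcp_rot: [0.823, 0.568, 0.0, 0.0]
contact_force: [-0.6, 0.4, 6.7]
gripper_width: 0.0199
```

```bash
python3 -m crank '{"offset":[[0,0,-0.004],[0,0,-0.01],[0,0,-0.02],[0,0,-0.025],[0,0,-0.025],[0,0,-0.025],[0,0,-0.011],[0,0,0],[0,0,0]],"twist":[0,0,0,0,0,0,0,0,0],"grip":[0.01,0.01,0.01,0.01,0.01,0.01,0.01,0.01,0.01]}'
python3 - <<'E'
from h import *
a,ci=cap('wrist','w2.png'); b,_=cap('side')
c=cv2.resize(b[140:300,250:450],(600,480)); cv2.imwrite('pics/c2.png',cv2.cvtColor(np.hstack([cv2.resize(a,(440,330)),cv2.resize(c,(360,330))]),cv2.COLOR_RGB2BGR))
E
```

```text
clock: 5.65
tool_pos: [0.5397, -0.1759, 0.2274]
tcp_rot: [0.823, 0.568, -0.0, -0.0]
contact_force: [-0.1, -0.4, -3.1]
gripper_width: 0.0205
```

View pics/c2.png

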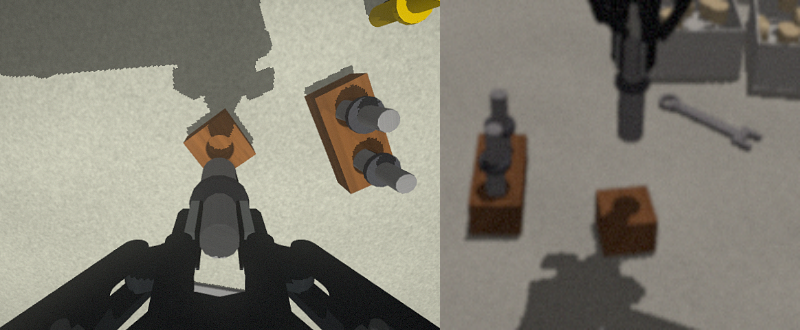

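The tube is held straight and upright, clear of the empty block. Next I'll go to just short of hole 0 and measure the holes with the wrist camera.

```bash
python3 -m crank '{"offset":[[0.015,-0.008,0],[0.025,-0.013,0],[0.025,-0.013,0],[0.025,-0.013,0],[0.025,-0.013,0],[0.025,-0.013,0],[0.025,-0.013,0],[0.02,-0.01,0],[0.01,-0.005,0],[0,0,0],[0,0,0],[0,0,0]],"twist":[0,0,0,0,0,0,0,0,0,0,0,0],"grip":[0.01,0.01,0.01,0.01,0.01,0.01,0.01,0.01,0.01,0.01,0.01,0.01]}'
python3 - <<'E'
from h import *
a,ci=cap('wrist','w3.png'); print(get_state()['q']); find('wrist',ci,['gauge_hole0','tube_a'],6)
E
```

```text
clock: 6.95
tool_pos: [0.5152, 0.0406, 0.228]
tcp_rot: [0.824, 0.567, -0.0, 0.0]
contact_force: [-0.4, 0.2, -4.3]
gripper_width: 0.0204
[ 0.14564316  0.37489348 -0.38496438  1.89719154  0.17683848  0.90276537
 -0.69045775]
wrist gauge_hole0 0.89 [0.5556 0.1722 0.0828] [304.  20.]
wrist gauge_hole0 0.65 [0.5324 0.0913 0.0862] [316. 156.]
wrist tube_a 0.95 [0.5169 0.0408 0.1309] [321. 250.]
wrist tube_a 0.83 [ 0.7006 -0.1908  0.0083] [558. 343.]
wrist tube_a 0.81 [ 0.7048 -0.2584  0.0097] [572. 391.]
wrist tube_a 0.77 [ 0.771  -0.0996  0.0021] [609. 244.]
```

View pics/w3.png

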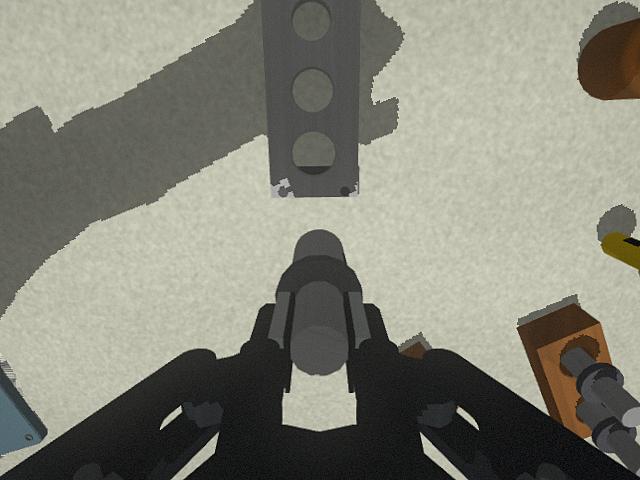

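The wrist view shows three holes in front of the tube, at (314,152), (313,90) and (311,20). They shrink away from me, so the nearest is hole 0. I'll fit the rims and the tube's edges numerically.

```bash
cat >> h.py <<'E'
from scipy.spatial.transform import Rotation as Rot
from scipy.optimize import least_squares
def tl(s,X): return Rot.from_quat(s['tcp_rot']).as_matrix().T@(np.asarray(X)-s['tool_pos'])
def circ(ci,g,c0,z,rp,lo=.7,hi=1.35,sgn=1):
    """radial edge search about pixel c0, rp expected px radius; sgn=1 inside brighter; circle fit in world plane z"""
    P=[]
    for t in np.linspace(0,2*np.pi,90,endpoint=False):
        r=np.arange(lo*rp,hi*rp,.25); x=c0[0]+r*np.cos(t); y=c0[1]+r*np.sin(t)
        if x.min()<1 or y.min()<1 or x.max()>638 or y.max()>478: continue
        v=cv2.remap(g,x.astype('f4')[None],y.astype('f4')[None],1)[0]; v=np.convolve(v,np.ones(5)/5,'same')
        d=(v[:-6]-v[6:])[4:-4]*sgn if sgn else abs((v[:-6]-v[6:])[4:-4]); i=d.argmax()
        if d[i]>8: P.append(ray(ci,x[i+7],y[i+7],z)[:2])
    P=np.array(P); f=lambda p:np.hypot(*(P-p[:2]).T)-p[2]
    s=least_squares(f,[*P.mean(0),.014],loss='soft_l1',f_scale=.0004); return s.x,len(P),np.median(abs(s.fun))
E
python3 - <<'E'
from h import *
s=get_state(); ci=imaging.camera_info('wrist'); g=cv2.cvtColor(cv2.imread('pics/w3.png'),cv2.COLOR_BGR2GRAY).astype('f4')
for c,rp in (((314,152),21),((313,90),20)):
    for sg in (0,1):
        x,n,e=circ(ci,g,c,.082,rp,sgn=sg); print(c,sg,x.round(4),n,e.round(5),'tool',tl(s,[*x[:2],.082]).round(4))
print('row profiles'); 
for v in (245,250,255,275,280,285): print(v,g[v,265:375:2].astype(int))
print(g[222:275,320].astype(int))
print(ray(ci,312,20,.082))
E
```

```text
(314, 152) 0 [0.5312 0.0938 0.0147] 90 0.00017 tool [ 0.055  -0.004   0.1462]
(314, 152) 1 [0.5313 0.0941 0.0145] 78 0.00033 tool [ 0.0553 -0.0039  0.1462]
(313, 90) 0 [0.5452 0.1321 0.0134] 90 6e-05 tool [ 0.0958 -0.0045  0.1462]
(313, 90) 1 [0.5452 0.1321 0.0134] 90 6e-05 tool [ 0.0958 -0.0045  0.1462]
row profiles
245 [190 199 192 197 200 196 189 196 191 191 193 188 193 193 201 157  71  78
  79  81  87  80  77  75  82  80  77  77  80  75  78  74  79  77  80  74
  78  79  69 212 192 194 198 208 212 201 194 194 201 196 196 201 199 202
 196]
250 [197 198 196 203 202 198 196 194 192 196 198 190 190 190 204  70  78  80
  81  80  80  86  78  79  78  80  80  78  75  78  78  73  78  76  79  77
  69  78  77 118 205 190 191 197 194 198 196 195 194 197 193 197 199 190
 194]
255 [194 198 191 194 188 199 196 187 193 193 186 192 190 195 152  77  83  77
  80  77  86  72  66  68  67  63  67  52  51  62  52  68  76  79  75  76
  77  80  79  38 181 207 204 203 195 207 208 206 204 190 192 197 194 200
 201]
275 [191 195 194 199 199 194 191 193 137  40  57  54  55  54  57  55  55  56
  57  60  49  55  49  54  54  52  52  51  59  50  55  50  56  60  52  51
  53  53  57  53  58  54  56  61  55  46 185 194 187 198 197 191 198 198
 203]
280 [190 187 194 197 198 192 193 151  48  62  61  59  60  58  56  55  53  50
  57  56  53  52  54  52  55  52  50  52  53  49  52  50  52  54  50  53
  56  51  53  55  54  54  59  55  56  57  39 183 190 190 194 193 197 194
 195]
285 [196 180 185 183 183 186 146  47  58  56  58  54  56  57  58  57  50  49
  54  53  69  76  76  78  76  76  72  66  71  72  74  75  70  72  60  49
  53  52  54  51  54  54  54  54  57  56  59  45 172 194 198 199 195 200
 204]
[195 196 200 201 197 199 213 118  76  77  79  78  79  80  77  77  79  76
  75  74  79  82  79  82  81  79  83  77  81  80  78  77  80  56  53  53
  55  55  54  52  58  55  54  56  52  57  55  54  56  58  53  51  52]
[0.56035906 0.17144766 0.082     ]
```

```bash
cat >> h.py <<'E'
def tube_fit(ci,s,g,rows):
    Rm=Rot.from_quat(s['tcp_rot']).as_matrix(); th=np.linspace(0,2*np.pi,120,endpoint=False)
    obs=[]
    for v in rows:
        m=np.where(g[v,200:440]<130)[0]+200
        if len(m): 
            k=np.split(m,np.where(np.diff(m)>3)[0]+1); k=[q for q in k if q[0]<=320<=q[-1]]
            if k:
                a,b=k[0][0],k[0][-1]; f=lambda i,j:(130-g[v,i])/(g[v,j]-g[v,i])
                obs.append((v,a-f(a,a-1),b+f(b,b+1)))
    def hull(cs,p,zo):
        P=[]
        for r,z in cs:
            for t in th:
                X=s['tool_pos']+Rm@np.array([p[0]+r*np.cos(t),p[1]+r*np.sin(t),zo-z]); P.append(proj(ci,X))
        return cv2.convexHull(np.array(P,'f4'))[:,0]
    def ext(h,v):
        q=[]
        for a,b in zip(h,np.roll(h,-1,0)):
            if (a[1]-v)*(b[1]-v)<=0 and a[1]!=b[1]: q.append(a[0]+(v-a[1])*(b[0]-a[0])/(b[1]-a[1]))
        return (min(q),max(q)) if len(q)>1 else None
    def res(p,zo=.099):
        hs=[hull(((p[2]-.0013,0),(p[2],.0025),(p[2],.058)),p,zo),hull(((.02,.058),(.02,.066)),p,zo)]
        r=[]
        for v,a,b in obs:
            e=[x for x in (ext(h,v) for h in hs) if x]
            r+= [a-min(x[0] for x in e),b-max(x[1] for x in e)] if e else [8,8]
        return np.array(r)
    for r0 in (.012,.0135,.015):
        o=least_squares(res,[0,0,r0],loss='soft_l1',diff_step=1e-3,x_scale=[.001,.001,.001]); print('tube dx,dy,r',o.x.round(5),'cost',round(o.cost,1),len(obs))
E
python3 - <<'E'
from h import *
s=get_state(); ci=imaging.camera_info('wrist'); g=cv2.cvtColor(cv2.imread('pics/w3.png'),cv2.COLOR_BGR2GRAY).astype('f4')
tube_fit(ci,s,g,list(range(231,288,2)))
E
```

```text
tube dx,dy,r [-0.00077 -0.00014  0.01529] cost 3.8 29
tube dx,dy,r [-0.00077 -0.00014  0.01529] cost 3.8 29
tube dx,dy,r [-0.00077 -0.00014  0.01529] cost 3.8 29
```

The silhouette fit gives a radius of about 15.3 mm, so this is probably the 30 mm tube; the holes will decide. Next I'll move over hole 0 and feel downwards.

```bash
python3 -m crank '{"offset":[[0.01,-0.001,0],[0.02,-0.0015,0],[0.015,-0.001,0],[0.0098,-0.0006,0],[0,0,0.015],[0,0,0.015],[0,0,0.008],[0,0,0.003],[0,0,0],[0,0,0],[0,0,0]],"twist":[0,0,0,0,0,0,0,0,0,0,0],"grip":[0.01,0.01,0.01,0.01,0.01,0.01,0.01,0.01,0.01,0.01,0.01]}'
python3 - <<'E'
from h import *
a,ci=cap('wrist','w4.png'); s=get_state(); print(s['tool_pos'],s['contact_force'])
g=cv2.cvtColor(a,cv2.COLOR_RGB2GRAY).astype('f4')
for h in (0,.042,.084):
    print(proj(ci,s['tool_pos']+Rot.from_quat(s['tcp_rot']).as_matrix()@[h,-.0005,0]-[0,0,s['tool_pos'][2]-.082]))
cv2.imwrite('pics/c4.png',cv2.resize(cv2.cvtColor(a,cv2.COLOR_RGB2BGR)[80:320,200:440],(600,600)))
E
```

```text
clock: 8.2
tool_pos: [0.5312, 0.095, 0.1879]
tcp_rot: [0.823, 0.568, 0.001, 0.0]
contact_force: [-0.5, -0.9, -3.1]
gripper_width: 0.0204
[0.53118221 0.09492395 0.18787817] [-0.59994516 -0.53166962 -2.61872139]
[317.95995738 247.01502211]
[317.89767172 181.25976859]
[317.830683  107.9383079]
```

View pics/c4.png

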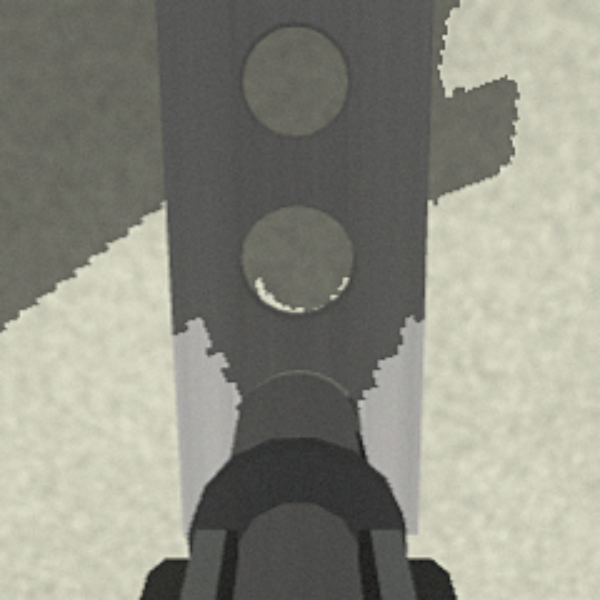

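The crop shows the tube tip right over hole 0, with a thin rim crescent at its far side (300,372). Holes 1 and 2 are clear beyond it.

```bash
python3 - <<'E'
from h import *
s=get_state(); ci=imaging.camera_info('wrist'); g=cv2.cvtColor(cv2.imread('pics/w4.png'),cv2.COLOR_BGR2GRAY).astype('f4')
for c,rp in (((319.2,184),22),((318,112),21)):
    x,n,e=circ(ci,g,c,.082,rp,sgn=1); print(x.round(4),n,e.round(5),'tool',tl(s,[*x[:2],.082]).round(4))
print(g[218:262,320].astype(int)); print('rim',tl(s,ray(ci,320,228.8,.082)))
for r in (.0137,.015):
  for z,rr in ((.099,r),(.0965,r+.0013)):
    print(proj(ci,s['tool_pos']+Rot.from_quat(s['tcp_rot']).as_matrix()@[rr-.0008,0,z]))
print([g[v,285:355:2].astype(int).tolist() for v in (240,246)])
E
```

```text
[0.5455 0.1329 0.0131] 90 0.00018 tool [ 0.0405 -0.0002  0.1059]
[0.5595 0.1714 0.0119] 90 5e-05 tool [ 0.0815 -0.0007  0.1059]
[ 80  81  83  82  79  83  82  84  80  76 108  88  81  75  78  78  78  76
  75  76  79  82  79  76  80  73  76  78  80  75  78  76  76  80  77  81
  75  49  53  51  55  56  50  52]
rim [0.01201158 0.0006251  0.10588466]
[319.01095499 230.641896  ]
[319.0140996  229.78313365]
[319.01088157 228.59389052]
[319.01403075 227.70827074]
[[174, 175, 168, 167, 178, 196, 73, 73, 76, 81, 77, 82, 75, 77, 79, 80, 79, 81, 76, 72, 75, 74, 75, 77, 78, 72, 75, 67, 69, 156, 181, 170, 171, 170, 171], [176, 175, 172, 168, 175, 127, 77, 81, 79, 79, 78, 75, 80, 74, 74, 78, 82, 80, 76, 77, 76, 79, 76, 75, 77, 73, 82, 79, 83, 102, 187, 166, 174, 175, 169]]
```

```bash
python3 -m crank '{"offset":[[-0.0014,0.0004,0],[0,0,0],[0,0,0],[0,0,0.001],[0,0,0.001],[0,0,0]],"twist":[0,0,0,0,0,0],"grip":[0.01,0.01,0.01,0.01,0.01,0.01]}'; python3 - <<'E'
from h import *
s=get_state(); print(s['tool_pos'],s['contact_force'],s['moment'])
E
```

```text
clock: 8.85
tool_pos: [0.5305, 0.0935, 0.1851]
tcp_rot: [0.823, 0.568, -0.0, -0.0]
contact_force: [0.2, -0.9, -2.3]
gripper_width: 0.0204
[0.53050725 0.09345024 0.18506241] [ 0.17882181 -0.89963727 -2.27507674] [ 0.00802754  0.01684702 -0.01782818]
```

```bash
python3 -m crank '{"offset":[[0,0,0.001],[0,0,0.001],[0,0,0.001],[0,0,0.001],[0,0,0.001],[0,0,0],[0,0,0]],"twist":[0,0,0,0,0,0,0],"grip":[0.01,0.01,0.01,0.01,0.01,0.01,0.01]}'; python3 -c "
from h import *
s=get_state(); print(s['tool_pos'],s['contact_force'],s['moment'])"
```

```text
clock: 9.55
tool_pos: [0.5307, 0.0935, 0.1803]
tcp_rot: [0.823, 0.568, 0.0, -0.0]
contact_force: [-0.4, -0.5, -2.2]
gripper_width: 0.0203
[0.53065212 0.09346323 0.18028311] [-0.35696287 -0.49267572 -2.20583466] [-0.02868561  0.00648299 -0.01072986]
```

```bash
python3 -m crank '{"offset":[[0,0,0.001],[0,0,0.001],[0,0,0.001],[0,0,0],[0,0,0]],"twist":[0,0,0,0,0],"grip":[0.01,0.01,0.01,0.01,0.01]}'; python3 -c "
from h import *
s=get_state(); print(s['tool_pos'],s['contact_force'],s['moment'])"
```

```text
clock: 10.05
tool_pos: [0.5307, 0.0932, 0.1772]
tcp_rot: [0.823, 0.568, -0.0, 0.0]
contact_force: [-0.4, -1.2, -2.8]
gripper_width: 0.02
[0.5306981  0.09318176 0.17717584] [-0.39467483 -1.21914408 -2.81769275] [-0.31968667 -0.21742664  0.02624641]
```

```bash
python3 -m crank '{"offset":[[0,0,0.001],[0,0,0.001],[0,0,0],[0,0,0]],"twist":[0,0,0,0],"grip":[0.01,0.01,0.01,0.01]}'; python3 -c "
from h import *
s=get_state(); print(s['tool_pos'],s['contact_force'],s['moment'])"
```

```text
clock: 10.45
tool_pos: [0.5307, 0.0933, 0.1752]
tcp_rot: [0.823, 0.568, -0.0, 0.0]
contact_force: [0.2, -2.1, -2.4]
gripper_width: 0.0204
[0.53067471 0.0932944  0.17517561] [ 0.22372668 -2.09745225 -2.40061465] [-0.4310798  -0.28183496  0.03812476]
```

It's entering freely, with a small sideways force toward −y. I'll shift slightly that way and carry on down to about 12 mm deep.

```bash
python3 -m crank '{"offset":[[-0.0004,0,0],[0,0,0.001],[0,0,0.001],[0,0,0.001],[0,0,0.001],[0,0,0.001],[0,0,0.001],[0,0,0],[0,0,0]],"twist":[0,0,0,0,0,0,0,0,0],"grip":[0.01,0.01,0.01,0.01,0.01,0.01,0.01,0.01,0.01]}'; python3 -c "
from h import *
s=get_state(); print(s['tool_pos'],s['contact_force'],s['moment'])"
```

```text
clock: 11.35
tool_pos: [0.5305, 0.093, 0.1691]
tcp_rot: [0.823, 0.568, -0.0, -0.0]
contact_force: [1.4, -1.2, -3.1]
gripper_width: 0.0203
[0.53049758 0.0930374  0.16914293] [ 1.40874378 -1.17009004 -3.05151373] [-0.30934271 -0.33409193  0.03160182]
```

Step 1 is met: the tube is about 12 mm deep. Now I'll retract and go over hole 1.

```bash
python3 -m crank '{"offset":[[0,0,-0.004],[0,0,-0.006],[0,0,-0.006],[0,0,-0.006],[0,0,0],[0.01,-0.0001,0],[0.016,-0.0002,0],[0.012,-0.0002,0],[0.004,0,0],[0,0,0],[0,0,0],[0,0,0]],"twist":[0,0,0,0,0,0,0,0,0,0,0,0],"grip":[0.01,0.01,0.01,0.01,0.01,0.01,0.01,0.01,0.01,0.01,0.01,0.01]}'; python3 -c "
from h import *
s=get_state(); print(s['tool_pos'],s['contact_force'],s['moment']); print(tl(s,[.5305,.093,.169]))"
```

```text
clock: 12.55
tool_pos: [0.5448, 0.1317, 0.1911]
tcp_rot: [0.823, 0.568, -0.0, 0.0]
contact_force: [0.0, -0.7, -2.9]
gripper_width: 0.0204
[0.54482721 0.13174825 0.19111557] [ 0.02688752 -0.74650842 -2.91008813] [-0.01524128 -0.00919215  0.04500351]
[-0.04129316  0.00040151  0.0221474 ]
```

```bash
python3 -m crank '{"offset":[[0.0005,0,0.002],[0,0,0.003],[0,0,0.003],[0,0,0.001],[0,0,0],[0,0,0]],"twist":[0,0,0,0,0,0],"grip":[0.01,0.01,0.01,0.01,0.01,0.01]}'; python3 -m crank '{"offset":[[0,0,0.0007],[0,0,0.0007],[0,0,0],[0,0,0]],"twist":[0,0,0,0],"grip":[0.01,0.01,0.01,0.01]}'
```

```text
clock: 13.15
tool_pos: [0.5452, 0.133, 0.1823]
tcp_rot: [0.823, 0.568, 0.0, -0.0]
contact_force: [0.7, -0.4, -2.7]
gripper_width: 0.0208
clock: 13.55
tool_pos: [0.5452, 0.133, 0.181]
tcp_rot: [0.823, 0.568, 0.0, 0.0]
contact_force: [-0.0, 0.0, -0.9]
gripper_width: 0.0206
```

```bash
python3 -m crank '{"offset":[[0,0,0.0006],[0,0,0],[0,0,0]],"twist":[0,0,0],"grip":[0.01,0.01,0.01]}'
```

```text
clock: 13.85
tool_pos: [0.5454, 0.133, 0.1808]
tcp_rot: [0.823, 0.568, 0.0, 0.0]
contact_force: [-1.2, 0.2, 5.2]
gripper_width: 0.0204
```

Hole 1 refuses the tube: an 8 N push rise, with the tool stopped at the mouth height. Back to hole 0.

```bash
python3 -m crank '{"offset":[[0,0,-0.003],[0,0,-0.004],[0,0,-0.003],[0,0,0],[-0.01,0.0001,0],[-0.016,0.0002,0],[-0.012,0.0002,0],[-0.0045,0,0],[0,0,0],[0,0,0],[0,0,0]],"twist":[0,0,0,0,0,0,0,0,0,0,0],"grip":[0.01,0.01,0.01,0.01,0.01,0.01,0.01,0.01,0.01,0.01,0.01]}'; python3 -c "
from h import *
s=get_state(); print(s['tool_pos'],s['contact_force'],s['moment']); print(tl(s,[.5305,.093,.169]))"
```

```text
clock: 14.95
tool_pos: [0.5307, 0.0938, 0.1904]
tcp_rot: [0.823, 0.568, 0.0, -0.0]
contact_force: [0.1, 1.3, -2.9]
gripper_width: 0.0202
[0.53067598 0.093766   0.19038469] [ 0.12447972  1.31820373 -2.8657223 ] [ 0.01656229  0.00199138 -0.0109371 ]
[-0.0007929   0.00010444  0.02138418]
```

```bash
python3 -m crank '{"offset":[[-0.0007,0,0.003],[0,0,0.003],[0,0,0.002],[0,0,0.001],[0,0,0.001],[0,0,0.001],[0,0,0],[0,0,0]],"twist":[0,0,0,0,0,0,0,0],"grip":[0.01,0.01,0.01,0.01,0.01,0.01,0.01,0.01]}';  python3 -m crank '{"offset":[[0,0,0.001],[0,0,0.001],[0,0,0.001],[0,0,0],[0,0,0]],"twist":[0,0,0,0,0],"grip":[0.01,0.01,0.01,0.01,0.01]}';python3 -c "
from h import *
s=get_state(); print(s['tool_pos'],s['contact_force'],s['moment'])"
```

```text
clock: 15.75
tool_pos: [0.5303, 0.0924, 0.1793]
tcp_rot: [0.823, 0.568, 0.0, 0.0]
contact_force: [1.0, -0.8, -2.8]
gripper_width: 0.0205
clock: 16.25
tool_pos: [0.5303, 0.0924, 0.1763]
tcp_rot: [0.823, 0.568, 0.0, -0.0]
contact_force: [-0.2, 0.9, -2.3]
gripper_width: 0.0207
[0.53029408 0.09242174 0.17625318] [-0.15564217  0.89560089 -2.32691784] [-0.07703893 -0.04198758  0.03424042]
```

```bash
python3 -m crank '{"offset":[[0,0,0.002],[0,0,0.002],[0,0,0.003],[0,0,0.004],[0,0,0.004],[0,0,0.003],[0,0,0.002],[0,0,0],[0,0,0]],"twist":[0,0,0,0,0,0,0,0,0],"grip":[0.01,0.01,0.01,0.01,0.01,0.01,0.01,0.01,0.01]}';python3 -c "
from h import *
s=get_state(); print(s['tool_pos'],s['contact_force'],s['moment'])"
```

```text
clock: 17.15
tool_pos: [0.5302, 0.0924, 0.1562]
tcp_rot: [0.823, 0.568, -0.0, -0.0]
contact_force: [-0.1, -0.1, -2.7]
gripper_width: 0.0205
[0.53023428 0.09240219 0.15624471] [-0.13846414 -0.05884241 -2.68660621] [-0.07600006 -0.03657897  0.02804238]
```

```bash
python3 -m crank '{"offset":[[0,0,0.002],[0,0,0.003],[0,0,0.004],[0,0,0.004],[0,0,0.004],[0,0,0.004],[0,0,0.004],[0,0,0.003],[0,0,0.002],[0,0,0],[0,0,0]],"twist":[0,0,0,0,0,0,0,0,0,0,0],"grip":[0.01,0.01,0.01,0.01,0.01,0.01,0.01,0.01,0.01,0.01,0.01]}';python3 -c "
from h import *
s=get_state(); print(s['tool_pos'],s['contact_force'],s['moment'])"
```

```text
clock: 18.25
tool_pos: [0.5302, 0.0924, 0.1263]
tcp_rot: [0.823, 0.568, -0.0, -0.0]
contact_force: [0.3, 0.3, -2.2]
gripper_width: 0.0204
[0.53023966 0.09236654 0.12628704] [ 0.29725585  0.33210905 -2.22428166] [-0.03706518 -0.09530584 -0.02945851]
```

```bash
python3 -m crank '{"offset":[[0,0,0.001],[0,0,0.001],[0,0,0.0005],[0,0,0],[0,0,0]],"twist":[0,0,0,0,0],"grip":[0.01,0.01,0.01,0.01,0.01]}'; python3 -m crank '{"offset":[[0,0,0.0007],[0,0,0],[0,0,0]],"twist":[0,0,0],"grip":[0.01,0.01,0.01]}'
```

```text
clock: 18.75
tool_pos: [0.5303, 0.0924, 0.1238]
tcp_rot: [0.823, 0.568, -0.0, -0.0]
contact_force: [1.0, 0.2, -2.5]
gripper_width: 0.0202
clock: 19.05
tool_pos: [0.5302, 0.0925, 0.1231]
tcp_rot: [0.823, 0.568, -0.0, -0.0]
contact_force: [-0.3, -0.2, -4.0]
gripper_width: 0.0201
```

```bash
python3 -m crank '{"offset":[[0,0,0.0006],[0,0,0],[0,0,0]],"twist":[0,0,0],"grip":[0.01,0.01,0.01]}'; python3 -m crank '{"offset":[[0,0,0.0006],[0,0,0],[0,0,0]],"twist":[0,0,0],"grip":[0.01,0.01,0.01]}'
```

```text
clock: 19.35
tool_pos: [0.5303, 0.0924, 0.123]
tcp_rot: [0.823, 0.568, -0.0, 0.0]
contact_force: [-2.7, -0.2, 5.7]
gripper_width: 0.0208
clock: 19.65
tool_pos: [0.5303, 0.0925, 0.123]
tcp_rot: [0.823, 0.568, -0.0, 0.0]
contact_force: [-5.2, -0.5, 11.2]
gripper_width: 0.0202
```

The collar is seated: the tool stopped at 0.123 and the force changed sign. I'll ease off, open and retreat.

```bash
python3 -m crank '{"offset":[[0,0,-0.001],[0,0,0],[0,0,0],[0,0,0],[0,0,0],[0,0,0],[0,0,0],[0,0,0],[0,0,-0.005],[0,0,-0.015],[0,0,-0.025],[0,0,-0.03],[0,0,-0.03],[0,0,-0.02],[0,0,0],[0,0,0]],"twist":[0,0,0,0,0,0,0,0,0,0,0,0,0,0,0,0],"grip":[0.01,0.01,0.03,0.045,0.06,0.07,0.07,0.07,0.07,0.07,0.07,0.07,0.07,0.07,0.07,0.07]}'
python3 - <<'E'
from h import *
a,ci=cap('wrist','w5.png'); s=get_state(); find('wrist',ci,['tube_a','gauge_hole0']); b,cj=cap('side','s5.png'); find('side',cj,['tube_a'])
cv2.imwrite('pics/c5.png',cv2.cvtColor(np.hstack([cv2.resize(a[120:420,160:480],(440,412)),cv2.resize(b[180:412,200:400],(355,412))]),cv2.COLOR_RGB2BGR))
E
```

```text
clock: 21.25
tool_pos: [0.5304, 0.0924, 0.2487]
tcp_rot: [0.823, 0.568, 0.001, 0.0]
contact_force: [-0.4, -0.9, -0.2]
gripper_width: 0.0699
wrist tube_a 0.71 [0.5308 0.0927 0.0246] [319. 205.]
wrist tube_a 0.56 [ 0.771  -0.0988  0.0009] [586. 284.]
wrist gauge_hole0 0.68 [0.5755 0.2079 0.0805] [320.  50.]
wrist gauge_hole0 0.6 [0.5426 0.1299 0.0824] [316. 171.]
wrist gauge_hole0 0.56 [0.5598 0.1718 0.0835] [318. 109.]
side tube_a 0.91 [0.5309 0.0962 0.017 ] [346. 342.]
side tube_a 0.86 [ 0.7754 -0.0981 -0.0015] [239. 268.]
side tube_a 0.71 [ 0.6974 -0.1904  0.0057] [283. 241.]
side tube_a 0.7 [ 0.7054 -0.2574  0.008 ] [285. 223.]
```

View pics/c5.png

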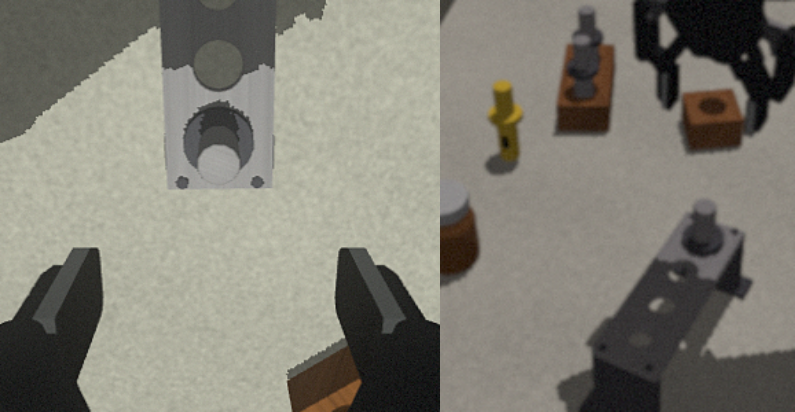

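The tube hangs upright in the largest hole with its collar flat on the plate, at crop (218,140) in the wrist view and (703,235) in the side view. The gripper is clear, and both rack tubes are standing.

```bash
python3 -c "
from h import *
print(ctrl.finish_job())"
```

```text
the job is handed in; nothing more can be done
None
```

The ground tube is the 30 mm one. It now hangs in the largest gauge hole (31 mm) with its collar on the plate, and the job is handed in at about 21 s of robot time.

- **Largest hole:** the tube went about 12 mm deep with almost no downward resistance and only a couple of newtons sideways.
- **Next hole (28 mm):** it refused the tube. The push rose by about 8 N with the tool stopped at the mouth, and I did not press harder. The size agrees with a radius of about 15.3 mm measured in the wrist picture.
- **Final placing:** I lowered it at no more than about 40 mm/s. It seated with the tool at 0.123 m, where the downward force came on, then I released it and backed off.

**Last checks:** the networks put the tube's lower end at z of about 0.025 m in the wrist picture; 0.024 m is expected with the collar seated. The side camera gave 0.017 m, which is lower than it can be but only about 7 mm off, so I trusted the wrist view and the contact. In the last pictures the tube looks upright, the gripper is clear, and both rack tubes are standing. I did not measure the jar and the wrench again. The arm did not go near them.

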